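Hold the sound shutter half open

TASK

The wound wire bobbin has been left on the spindle of the metronome sound box, where it blocks the shutter: lift it straight up off the spindle, stand it flat in the ceramic dish and let it go. Then slide the sprung shutter by its upright tab to half of its travel (tab in line with the brass index strip), never letting it go wide open, and finish while still holding it there against its spring, so that the beat can be checked through the half-open sound hole. Leave everything else lying where it is.

Things in the scene. Friction and masses are not known exactly. Their poses are not given: they have to be found in the camera images.
- soundbox: Fixed wooden sound box, 200 (x) x 130 (y) x 45 mm high; origin at the centre of its underside, z up. A steel shutter plate slides on its top along the box's +x to open, between brass rails 6 mm high (y = +-20 to +-25 mm), over a 60 x 28 mm sound hole (x = -78 to -18 mm). A brass index strip across the top at x = 0, y = -27 to -61 mm, marks half travel. A spindle stands at x = +6, y = +34 mm.
- shutter (a joint): Travel of the shutter in m along the box's +x: 0 = closed (tab at box x = -30 mm), 0.030 = half travel (tab at x = 0), 0.060 = wide open at the stop (x = +30 mm). A spring pulls it shut: 2.6 N at 0, rising 1.3 N per cm to 6.5 N at half and 10.4 N wide open, plus 0.3 N friction; let go, it slides shut. With the bobbin on the spindle the tab strikes it after about 13 mm.
- shutter_tab (a point): Middle of the top edge of the shutter's upright steel tab, 80 mm above the desk; moves with the shutter. The tab is a flat blade 8 mm thick along the slide (box x), 32 mm wide across it (box y), standing 32 mm above the 3 mm thick shutter plate on the box top. Axes as the box.
- half_mark (a point): Fixed point on the top face of the sound box (45 mm above the desk), on the slide's centre line at half travel: the tab's middle must stand over it. Axes as the box.
- spindle_top (a point): Tip of the fixed upright steel spindle, 10 mm diameter, 99 mm above the desk; a 17 mm wide shoulder, 8 mm high, at its foot on the box top carries the bobbin. Axes as the box.
- bobbin: Bobbin wound with copper wire, 52 mm diameter, 40 mm high, about 120 g: wooden flanges 6 mm thick at both ends, winding 42 mm in diameter between them, a bore of 14 mm. Origin at the centre of its underside, z along its axis. At the start it stands on the spindle's shoulder, underside 53 mm above the desk, the spindle's tip 6 mm above its top.
- dish: Loose round white ceramic dish, 144 mm across the rim, 20 mm high, 350 g; flat inner floor of about 110 mm diameter 5 mm above its underside. Origin at the centre of its underside.
- spare_spool: Empty wooden spool without winding, 52 mm diameter, 40 mm high, standing; origin under its centre. Leave alone.
- chrome_weight: Chrome pendulum weight, cone 36 mm wide at the foot, 32 mm high; origin under its centre. Leave alone.
- oil_bottle: Small amber glass oil bottle, 34 mm diameter, 75 mm high; origin under its centre. Leave alone.
- bell_hammer: Brass bell hammer lying along its x, about 110 mm long, 12 mm high; origin at mid length. Leave alone.
- screw_plate: Steel regulating plate 70 x 36 x 4 mm with three brass screws, 10 mm high in all; origin under its centre. Leave alone.
- screwdriver: Screwdriver lying along its x, 170 mm long; origin under its middle. Leave alone.
Not all that is in view belongs to the job. Leave any pink or red look-alike of the bobbin alone. Leave any turquoise look-alike of the soundbox alone.

How it is judged (in metres and radians):
On the way, in this order (a step that is already met when the one before it is completed fails the run):
1. the bobbin is lifted clear above the spindle's tip (z of bobbin in the frame of spindle_top above 0.001 m), for 0.1 s.
2. the bobbin stands flat in the dish, let go and at rest (horizontal distance between bobbin and dish below 0.035 m and z of bobbin in the frame of dish below 0.012 m and angle between bobbin's own z axis and vertical below 0.12 rad and contact force between the fingers and bobbin below 0.2 N and linear speed of bobbin below 0.02 m/s), for 0.3 s.
At the end, for the whole second after the job is handed in: The shutter stands still at half travel, 30 mm +- 5 mm of its 60 mm, held there by the gripper's fingers (more than 1.5 N on the shutter); the bobbin stands flat in the dish (within 35 mm of its centre, tilt under 0.12 rad), released and at rest (all of step 2 and value of joint shutter between 0.025 and 0.035 m and velocity of joint shutter between -0.005 and 0.005 m/s and contact force between the fingers and shutter above 1.5 N and linear speed of dish below 0.02 m/s); the arm keeps its last pose, push and grip.
It fails at once if the shutter is let go wide open (past 54 of its 60 mm) (value of joint shutter above 0.054 m).
It fails at once if a bystander is moved by more than 25 mm (distance of any of spare_spool, chrome_weight, oil_bottle, bell_hammer, screw_plate, screwdriver from where it was at the start of the episode above 0.025 m).
It also fails if it takes over 58 s, if anything falls off the work surface, if the arm or the gripper's body presses on something with over 40 N, if the wrist force passes 120 N, or if a joint passes its speed limit or range.

ROBOT

A 6-joint arm with a two-finger parallel gripper is mounted at the origin on the work surface. World frame = base frame: x ahead of the robot, y to its left, z up, the work surface at z = 0. Lengths are in mm, angles in rad, forces in N, time in s.
With the tool pointing down it reaches from about 325 to 900 mm from the base axis. Payload 6.1 kg.
Tool frame: the origin (TCP) lies between the finger pads; the fingertips stand nose_length ahead of it and the grasp point (between the pads) lies 8 mm behind it (nose_length is the distance from the TCP to the fingertips, in mm); z points along the fingers, y is the direction in which the jaws open and shut (so a half turn about z gives the same grasp; the last joint's range is limited). The gripper opens to 87 mm and grips with 3 to 60 N. Pads are 19 mm wide; open, the fingers measure 117 mm over their backs; the gripper's body (75 mm by 190 mm) begins 51 mm behind the grasp point.
Start: joints at [1.031, 0.22, 1.526, -0, 1.395, -0.126], TCP at [251.305, 572.243, 233.538] pointing down, gripper open.
Joint ranges: [-2.98, 2.98], [-0.91, 2.08], [0.09, 2.57], [-1.24, 4.39], [0.2, 2.65], [-2.68, 2.68]. Speed limits (rad/s): [2.57, 2.57, 3.01, 3.14, 3.14, 3.14].

INTERFACE

Orientations are given as a unit quaternion [x, y, z, w].
In Python, from workcell import read_state, get_image, calibration, hand_in, nose_length gives the robot as it stands. The module is installed in compiled form; this text tells all that it offers.
- The arm moves only by the tool carry_out, never from a script. Its argument "targets" is a list of rows, each an object of numbers: "dx", "dy", "dz": the shift along the world's x, y, z in cm; "ax", "ay", "az": the turn, a rotation vector about the world's x, y, z in rad. A call has 1 to 8 rows; each row shifts and turns the pose as measured when the row begins; what a row does not reach is not made up. A row lasts 1/12 s, in which the tool goes at most 41.7 mm and 7.16 degrees, less where a joint would pass 70% of its speed; a pose out of reach is approached as far as the arm can. A call with a gripper value outside its range is refused whole. "fingers" is the finger opening in cm, from 0 to 8.7, set as the call begins (left out, the last holds). The fingers move at their own pace and stop on an object; "squeeze" is the grip in N (left out, the last holds). Time passes only in rows, so rows that do not move let the fingers close. It gives the time, the measured TCP pose, the force and the opening at its end, in the units of the state.
- read_state(): the state, without advancing time (a new reading comes with each control period).
- get_image(name): name is "scene" or "top"; returns (picture, depth): 420x560x3 uint8, red, green, blue; 420x560 float32, mm along the optical axis (not along the pixel's ray), 0 where there is no reading.
- calibration(name): a dict with "fx", "fy", "cx", "cy" (pixels), "world_from_camera" (4x4, takes a point from camera to world coordinates). Camera axes: x right, y down, z forward; pixel columns grow to the right and rows downward; lengths in mm; the calibration is good to about 2 mm. A picture is of the moment at which its call begins. calibration takes no time and is no camera call.
- hand_in(): hands the job in, once; it reports no verdict.
The state is a dict: "t": time; "joint_positions": joint angles; "joint_velocities": joint speeds; "effort": joint torques, N m; "tool_pos": TCP position; "tool_rot": TCP orientation; "ft_force": force on the tool from outside, world axes, zero at the start; "ft_torque": the same for the moment, N m; "grip_width": opening from 0.0 (shut) to 1.0 (fully open).
Only numpy, scipy, OpenCV 4.12 (cv2) and the standard library are available. Lean on these libraries where they do the work, as an engineer would, in place of code of your own. Each camera call takes 0.05 s, during which the arm holds its last target. There are 200 camera calls.

## Working session

There is one attempt and no reset: what is moved stays moved. The work goes in short steps, Python scripts to look and compute and a tool call to move; the robot and the scene stay as the last step left them, time stands still between calls to the robot, and variables do not carry over. Pictures are saved under pics/ and viewed, about 8 in all and at most 12, crops included, and the job is handed in when it is done.

Besides the shell and the picture viewer there is one more tool, called after "Call:" in YAML: its name, and indented under it one key for each argument. carry_out: Moves the arm, as the interface text tells. Its arguments: {"type":"object","properties":{"targets":{"type":"array"},"fingers":{"type":"number"},"squeeze":{"type":"number"}},"required":["targets"]}

```bash
mkdir -p pics
cat > h.py <<'E'
import numpy as np, cv2
from workcell import *
def pts(name,d):
    c=calibration(name);v,u=np.indices(d.shape)
    P=np.stack([(u-c["cx"])/c["fx"]*d,(v-c["cy"])/c["fy"]*d,d,np.ones_like(d)],-1)
    return (P@np.array(c["world_from_camera"]).T)[...,:3]
def snap(name,tag):
    p,d=get_image(name);np.savez(f"pics/{tag}.npz",p=p,w=pts(name,d),d=d)
    cv2.imwrite(f"pics/{tag}.png",p[...,::-1]);return p,d,pts(name,d)
E
python3 - <<'E'
from h import *
print(read_state(),nose_length() if callable(nose_length) else nose_length)
for n in("scene","top"):
    p,d,w=snap(n,n+"0");c=calibration(n);print(n,c["fx"],np.round(c["world_from_camera"],3).tolist(),(d>0).mean())
E
```

```text
{'t': 0.0, 'joint_positions': array([ 1.03091295e+00,  2.21272002e-01,  1.52762852e+00, -9.00039559e-06,
        1.39469024e+00, -1.26100588e-01]), 'joint_velocities': array([ 0.00027182, -0.00139546,  0.00090188, -0.00037645, -0.00024677,
       -0.00051606]), 'effort': array([ 1.85729659e-03, -4.94638824e+01, -3.87360513e+01,  6.97517116e-02,
        5.77438809e-02, -1.50962633e-04]), 'tool_pos': array([250.98821609, 571.72436398, 232.39960283]), 'tool_rot': array([ 2.05417706e-01,  9.78673882e-01, -9.45623124e-04, -3.22376632e-04]), 'ft_force': array([ 0.16560433, -0.2500781 , -0.25205135]), 'ft_torque': array([-0.03029431, -0.04226381, -0.00840643]), 'grip_width': 0.9986502896362388} 11.0
scene 531.2530747653974 [[0.495, 0.602, -0.627, 1314.847], [0.869, -0.334, 0.366, -387.311], [0.011, -0.726, -0.688, 945.229], [0.0, 0.0, 0.0, 1.0]] 0.995829081632653
top 446.96635564758515 [[0.015, -0.999, 0.05, 490.73], [-1.0, -0.016, -0.01, 54.656], [0.011, -0.05, -0.999, 1214.038], [0.0, 0.0, 0.0, 1.0]] 0.9959948979591837
```

View pics/top0.png

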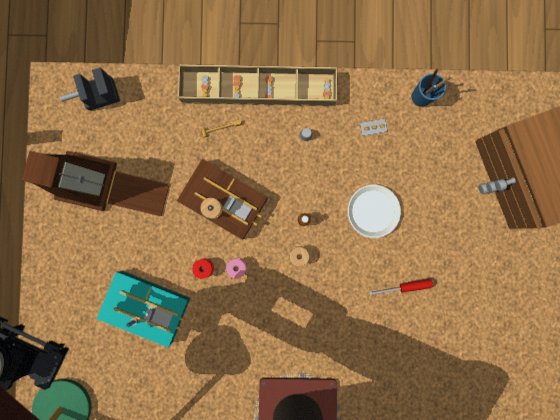

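View pics/scene0.png

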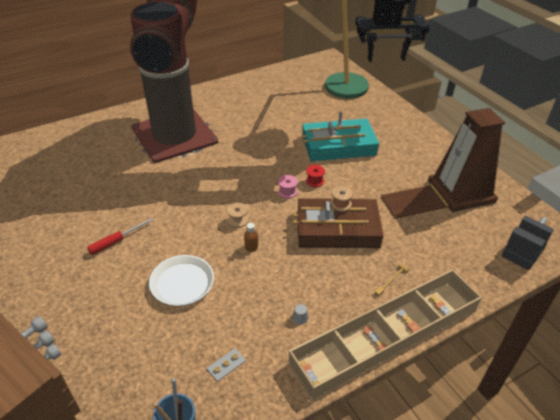

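The top view shows the sound box at about (223,199) with the bobbin at (211,208), the dish at (374,211) and look-alikes at (203,268), (236,268) and (143,309). The spare spool is at (299,256). Next I'll measure from the depth.

Run:
```python
from h import *
for n,roi in(("top",(150,245,170,280)),("scene",(180,255,285,395))):
    z=np.load(f"pics/{n}0.npz");w=z["w"];p=z["p"].astype(int);r=np.zeros(w.shape[:2],bool);r[roi[0]:roi[1],roi[2]:roi[3]]=1
    Z=w[...,2]
    m=r&(Z>38)&(Z<56);rect=cv2.minAreaRect(w[m][:,:2].astype(np.float32));print(n,"box",rect,np.median(w[r&(Z>38)&(Z<48)][:,2]))
    m=r&(Z>86)&(Z<96)
    (c,rad)=cv2.minEnclosingCircle(w[m][:,:2].astype(np.float32));print("bobbin",m.sum(),c,rad,np.median(w[m][:,2]),w[m][:,:2].mean(0))
    m=r&(Z>60)&(Z<83);q=w[m];print("60-83",m.sum());print(np.round(q[::max(1,len(q)//25)]).tolist())
w=np.load("pics/top0.npz")["w"];m=np.zeros(w.shape[:2],bool);m[180:242,340:408]=1;m&=(w[...,2]>12)
print("dish",cv2.minEnclosingCircle(w[m][:,:2].astype(np.float32)))
p=cv2.imread("pics/top0.png")[145:250,165:280];q=cv2.imread("pics/scene0.png")[170:260,280:400]
cv2.imwrite("pics/c1.png",np.hstack([cv2.resize(p,(394,360),interpolation=2),cv2.resize(q,(400,360),interpolation=2)]))
```

```text
top box ((574.9299926757812, 199.8373565673828), (212.14053344726562, 130.20346069335938), 60.365657806396484) 44.849878434415814
bobbin 294 (550.959228515625, 226.68173217773438) 25.838666915893555 92.58348621140226 [550.95162269 226.44432035]
60-83 64
[[576.0, 174.0, 80.0], [573.0, 177.0, 79.0], [574.0, 172.0, 76.0], [575.0, 168.0, 64.0], [571.0, 171.0, 82.0], [572.0, 168.0, 65.0], [568.0, 179.0, 83.0], [568.0, 174.0, 79.0], [569.0, 170.0, 67.0], [566.0, 179.0, 78.0], [566.0, 174.0, 81.0], [564.0, 207.0, 61.0], [563.0, 179.0, 80.0], [563.0, 174.0, 81.0], [560.0, 184.0, 79.0], [560.0, 179.0, 80.0], [561.0, 175.0, 71.0], [558.0, 229.0, 66.0], [558.0, 184.0, 80.0], [558.0, 179.0, 82.0], [559.0, 176.0, 60.0], [555.0, 183.0, 83.0], [555.0, 179.0, 79.0], [554.0, 201.0, 60.0], [553.0, 184.0, 79.0], [553.0, 180.0, 71.0], [550.0, 183.0, 82.0], [551.0, 181.0, 61.0], [547.0, 224.0, 80.0], [548.0, 182.0, 70.0], [533.0, 214.0, 62.0], [530.0, 214.0, 60.0]]
scene box ((536.446044921875, 213.6463623046875), (231.399169921875, 214.21963500976562), 60.827213287353516) 45.611168056566385
bobbin 220 (551.1748046875, 232.21725463867188) 28.420103073120117 93.6856002603684 [552.88782613 229.33543159]
60-83 198
[[528.0, 222.0, 60.0], [542.0, 211.0, 70.0], [555.0, 254.0, 61.0], [551.0, 211.0, 73.0], [569.0, 227.0, 81.0], [548.0, 192.0, 76.0], [561.0, 215.0, 76.0], [569.0, 233.0, 75.0], [554.0, 188.0, 79.0], [560.0, 210.0, 75.0], [571.0, 223.0, 77.0], [566.0, 249.0, 62.0], [557.0, 210.0, 68.0], [569.0, 222.0, 73.0], [568.0, 245.0, 62.0], [552.0, 208.0, 62.0], [566.0, 219.0, 69.0], [569.0, 238.0, 63.0], [555.0, 210.0, 60.0], [569.0, 223.0, 66.0], [567.0, 176.0, 82.0], [567.0, 216.0, 64.0], [574.0, 235.0, 62.0], [565.0, 208.0, 63.0], [572.0, 173.0, 81.0], [563.0, 177.0, 68.0], [577.0, 172.0, 79.0], [573.0, 176.0, 67.0], [575.0, 179.0, 61.0]]
dish ((532.5513916015625, -107.21943664550781), 167.1909637451172)
```

View pics/c1.png

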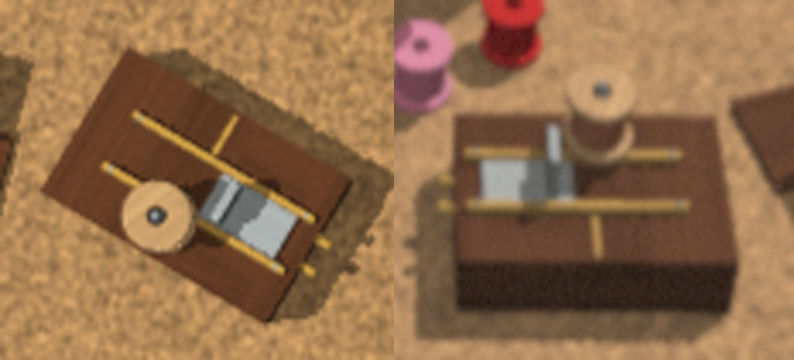

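Run:
```python
from h import *
w=np.load("pics/top0.npz")["w"];m=np.zeros(w.shape[:2],np.uint8);m[180:242,340:408]=1;m&=(w[...,2]>15)&(w[...,2]<26)
n,l,s,c=cv2.connectedComponentsWithStats(m);k=1+s[1:,4].argmax();q=w[l==k]
print("dish",s[k],cv2.minAreaRect(q[:,:2].astype(np.float32)),cv2.minEnclosingCircle(q[:,:2].astype(np.float32)))
```

```text
dish [348 185  53  53 435] ((551.8176879882812, -200.68655395507812), (139.9217071533203, 141.17922973632812), 0.7740604281425476) ((552.7769775390625, -200.1917724609375), 71.41853332519531)
```

Call:
carry_out:
  targets:
    - {"dx": 2.4,"dy": -2.8,"az": -0.05}
    - {"dx": 2.6,"dy": -3.0,"az": -0.05}
    - {"dx": 2.6,"dy": -3.0}
    - {"dx": 2.6,"dy": -3.0}
    - {"dx": 2.6,"dy": -3.0}
    - {"dx": 2.6,"dy": -3.0}
    - {"dx": 2.6,"dy": -3.0}
    - {"dx": 2.6,"dy": -3.0}
  fingers: 8.0

```text
validation failed for argument at $.ta...
```

Call:
carry_out:
  targets:
    - {"dx": 2.4,"dy": -2.8,"dz": 0,"ax": 0,"ay": 0,"az": -0.05}
    - {"dx": 2.6,"dy": -3.0,"dz": 0,"ax": 0,"ay": 0,"az": -0.05}
    - {"dx": 2.6,"dy": -3.0,"dz": 0,"ax": 0,"ay": 0,"az": 0}
    - {"dx": 2.6,"dy": -3.0,"dz": 0,"ax": 0,"ay": 0,"az": 0}
    - {"dx": 2.6,"dy": -3.0,"dz": 0,"ax": 0,"ay": 0,"az": 0}
    - {"dx": 2.6,"dy": -3.0,"dz": 0,"ax": 0,"ay": 0,"az": 0}
    - {"dx": 2.6,"dy": -3.0,"dz": 0,"ax": 0,"ay": 0,"az": 0}
    - {"dx": 2.6,"dy": -3.0,"dz": 0,"ax": 0,"ay": 0,"az": 0}
  fingers: 8.0

```text
t: 0.77
tool_pos: [454.7, 327.9, 227.9]
tool_rot: [0.249, 0.968, -0.002, -0.003]
ft_force: [0.5, 0.3, -0.6]
grip_width: 0.922
```

Call:
carry_out:
  targets:
    - {"dx": 2.6,"dy": -2.7,"dz": 0,"ax": 0,"ay": 0,"az": -0.012}
    - {"dx": 2.6,"dy": -2.7,"dz": 0,"ax": 0,"ay": 0,"az": 0}
    - {"dx": 2.4,"dy": -2.5,"dz": 0,"ax": 0,"ay": 0,"az": 0}
    - {"dx": 1.2,"dy": -1.4,"dz": 0,"ax": 0,"ay": 0,"az": 0}
    - {"dx": 0.5,"dy": -0.6,"dz": 0,"ax": 0,"ay": 0,"az": 0}
    - {"dx": 0,"dy": 0,"dz": 0,"ax": 0,"ay": 0,"az": 0}

```text
t: 1.27
tool_pos: [554.4, 215.0, 225.1]
tool_rot: [0.26, 0.966, -0.004, -0.004]
ft_force: [-0.4, 0.1, -0.1]
grip_width: 0.92
```

Call:
carry_out:
  targets:
    - {"dx": -0.35,"dy": 1.1,"dz": -2.0,"ax": 0,"ay": 0,"az": 0}
    - {"dx": 0,"dy": 0,"dz": -3.0,"ax": 0,"ay": 0,"az": 0}
    - {"dx": 0,"dy": 0,"dz": -2.0,"ax": 0,"ay": 0,"az": 0}
    - {"dx": 0,"dy": 0,"dz": -0.5,"ax": 0,"ay": 0,"az": 0}
    - {"dx": 0,"dy": 0,"dz": 0,"ax": 0,"ay": 0,"az": 0}

```text
t: 1.68
tool_pos: [547.8, 230.9, 148.7]
tool_rot: [0.259, 0.966, -0.003, -0.004]
ft_force: [0.6, 0.5, 0.8]
grip_width: 0.918
```

Run:
```python
from h import *
from scipy.spatial.transform import Rotation as R
s=read_state();print(s["tool_pos"],R.from_quat(s["tool_rot"]).as_matrix().round(4).tolist(),s["joint_positions"])
p,_,_=snap("scene","s1");q,_,_=snap("top","t1")
cv2.imwrite("pics/c2.png",np.hstack([cv2.resize(p[60:260,260:460],(400,400),interpolation=2),cv2.resize(q[120:260,150:290],(400,400),interpolation=2)])[...,::-1])
```

```text
[547.7508758  230.86289271 148.66429499] [[-0.8657, 0.5004, -0.0102], [0.5005, 0.8657, -0.0036], [0.0071, -0.0082, -0.9999]] [ 2.66695376e-01  2.29736146e-01  1.68011398e+00 -8.14877479e-04
  1.24257341e+00 -7.79694216e-01]
```

View pics/c2.png

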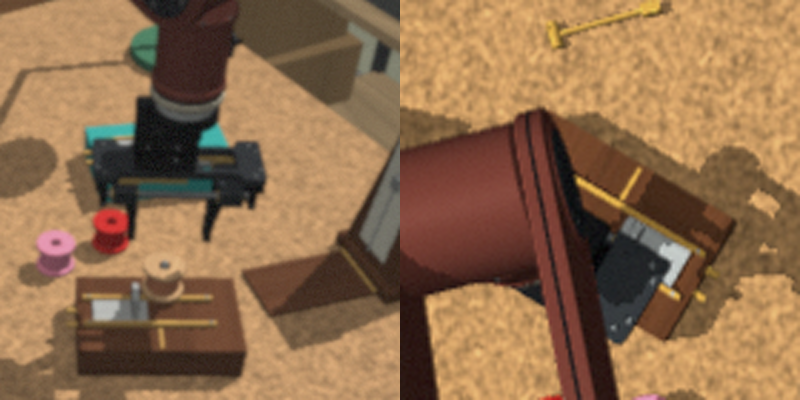

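Call:
carry_out:
  targets:
    - {"dx": 0.3,"dy": -0.4,"dz": 0,"ax": 0.004,"ay": -0.01,"az": 0}
    - {"dx": 0,"dy": 0,"dz": -0.5,"ax": 0,"ay": 0,"az": 0}
    - {"dx": 0,"dy": 0,"dz": -1.0,"ax": 0,"ay": 0,"az": 0}
    - {"dx": 0,"dy": 0,"dz": -0.5,"ax": 0,"ay": 0,"az": 0}
    - {"dx": 0,"dy": 0,"dz": 0,"ax": 0,"ay": 0,"az": 0}

```text
t: 2.2
tool_pos: [555.3, 228.2, 135.1]
tool_rot: [0.259, 0.966, 0.004, 0.006]
ft_force: [-1.5, -0.3, -0.3]
grip_width: 0.918
```

Call:
carry_out:
  targets:
    - {"dx": 0,"dy": 0,"dz": 0,"ax": 0,"ay": 0,"az": 0}
    - {"dx": 0,"dy": 0,"dz": 0,"ax": 0,"ay": 0,"az": 0}
    - {"dx": 0,"dy": 0,"dz": 0,"ax": 0,"ay": 0,"az": 0}

```text
t: 2.45
tool_pos: [555.2, 227.9, 134.7]
tool_rot: [0.259, 0.966, 0.004, 0.005]
ft_force: [-0.2, -0.8, -0.5]
grip_width: 0.915
```

```bash
cat > st.py <<'E'
from h import *
from scipy.spatial.transform import Rotation as R
s=read_state();M=R.from_quat(s["tool_rot"]).as_matrix();z=M[:,2]
print(s["t"],s["tool_pos"].round(1),"jaw deg",np.degrees(np.arctan2(M[1,1],M[0,1])).round(2),"level turn",np.cross(z,[0,0,-1]).round(4),"F",s["ft_force"].round(1),s["grip_width"].round(3),"qd",abs(s["joint_velocities"]).max().round(3))
E
python3 st.py
```

```text
Traceback (most recent call last):
  File "st.py", line 4, in <module>
    print(s["t"],s["tool_pos"].round(1),"jaw deg",np.degrees(np.arctan2(M[1,1],M[0,1])).round(2),"level turn",np.cross(z,[0,0,-1]).round(4),"F",s["ft_force"].round(1),s["grip_width"].round(3),"qd",abs(s["joint_velocities"]).max().round(3))
                                                                                                                                                                       ^^^^^^^^^^^^^^^^^^^^^
AttributeError: 'float' object has no attribute 'round'
```

Call:
carry_out:
  targets:
    - {"dx": -0.35,"dy": -0.1,"dz": -1.5,"ax": -0.002,"ay": 0.006,"az": 0}
    - {"dx": 0,"dy": 0,"dz": 0,"ax": 0,"ay": 0,"az": 0}
    - {"dx": 0,"dy": 0,"dz": 0,"ax": 0,"ay": 0,"az": 0}
    - {"dx": 0,"dy": 0,"dz": 0,"ax": 0,"ay": 0,"az": 0}

```text
t: 2.78
tool_pos: [551.2, 226.7, 117.9]
tool_rot: [0.259, 0.966, 0.001, 0.002]
ft_force: [-0.2, -1.0, -0.9]
grip_width: 0.918
```

```bash
sed -i 's/s\["grip_width"\].round(3)/round(s["grip_width"],3)/' st.py; python3 st.py
```

```text
2.7833 [551.2 226.7 117.9] jaw deg 59.99 level turn [-0.0016  0.0054  0.    ] F [-0.2 -1.  -0.9] 0.918 qd 0.004
```

Well placed. Now straight down to z≈66.

Call:
carry_out:
  targets:
    - {"dx": 0,"dy": 0,"dz": -1.5,"ax": 0,"ay": 0,"az": 0}
    - {"dx": 0,"dy": 0,"dz": -1.8,"ax": 0,"ay": 0,"az": 0}
    - {"dx": 0,"dy": 0,"dz": -1.0,"ax": 0,"ay": 0,"az": 0}
    - {"dx": 0,"dy": 0,"dz": -0.4,"ax": 0,"ay": 0,"az": 0}
    - {"dx": 0,"dy": 0,"dz": 0,"ax": 0,"ay": 0,"az": 0}
    - {"dx": 0,"dy": 0,"dz": 0,"ax": 0,"ay": 0,"az": 0}
    - {"dx": 0,"dy": 0,"dz": 0,"ax": 0,"ay": 0,"az": 0}

```text
t: 3.37
tool_pos: [552.5, 227.2, 71.1]
tool_rot: [0.259, 0.966, 0.002, 0.004]
ft_force: [0.5, -0.3, 1.0]
grip_width: 0.919
```

```bash
python3 st.py
```

```text
3.3667 [552.5 227.2  71.1] jaw deg 60.0 level turn [-0.0023  0.008   0.    ] F [ 0.5 -0.3  1. ] 0.919 qd 0.01
```

Call:
carry_out:
  targets:
    - {"dx": -0.1,"dy": 0,"dz": -0.4,"ax": -0.002,"ay": 0.006,"az": 0}
    - {"dx": 0,"dy": 0,"dz": 0,"ax": 0,"ay": 0,"az": 0}
    - {"dx": 0,"dy": 0,"dz": 0,"ax": 0,"ay": 0,"az": 0}

```text
t: 3.62
tool_pos: [552.9, 227.6, 69.0]
tool_rot: [0.259, 0.966, 0.001, 0.002]
ft_force: [-0.7, 0.4, 0.4]
grip_width: 0.917
```

Call:
carry_out:
  targets:
    - {"dx": 0,"dy": 0,"dz": 0,"ax": 0,"ay": 0,"az": 0}
    - {"dx": 0,"dy": 0,"dz": 0,"ax": 0,"ay": 0,"az": 0}
    - {"dx": 0,"dy": 0,"dz": 0,"ax": 0,"ay": 0,"az": 0}
    - {"dx": 0,"dy": 0,"dz": 0,"ax": 0,"ay": 0,"az": 0}
    - {"dx": 0,"dy": 0,"dz": 0,"ax": 0,"ay": 0,"az": 0}
    - {"dx": 0,"dy": 0,"dz": 0,"ax": 0,"ay": 0,"az": 0}
    - {"dx": 0,"dy": 0,"dz": 0,"ax": 0,"ay": 0,"az": 0}
    - {"dx": 0,"dy": 0,"dz": 0,"ax": 0,"ay": 0,"az": 0}
  fingers: 3.0
  squeeze: 20

```text
t: 4.28
tool_pos: [553.7, 227.7, 70.2]
tool_rot: [0.259, 0.966, 0.002, 0.003]
ft_force: [-0.8, 0.5, 0.6]
grip_width: 0.553
```

```bash
python3 st.py
```

```text
4.2833 [553.7 227.7  70.2] jaw deg 60.0 level turn [-0.0013  0.0067  0.    ] F [-0.8  0.5  0.6] 0.553 qd 0.001
```

Call:
carry_out:
  targets:
    - {"dx": 0,"dy": 0,"dz": 0,"ax": 0,"ay": 0,"az": 0}
    - {"dx": 0,"dy": 0,"dz": 0,"ax": 0,"ay": 0,"az": 0}
    - {"dx": 0,"dy": 0,"dz": 0,"ax": 0,"ay": 0,"az": 0}
    - {"dx": 0,"dy": 0,"dz": 0,"ax": 0,"ay": 0,"az": 0}

```text
t: 4.62
tool_pos: [553.6, 227.7, 70.2]
tool_rot: [0.259, 0.966, 0.002, 0.003]
ft_force: [-0.1, -0.5, 0.6]
grip_width: 0.556
```

Call:
carry_out:
  targets:
    - {"dx": 0,"dy": 0,"dz": 0.5,"ax": 0,"ay": 0,"az": 0}
    - {"dx": 0,"dy": 0,"dz": 0.7,"ax": 0,"ay": 0,"az": 0}
    - {"dx": 0,"dy": 0,"dz": 0.7,"ax": 0,"ay": 0,"az": 0}
    - {"dx": 0,"dy": 0,"dz": 0,"ax": 0,"ay": 0,"az": 0}
    - {"dx": 0,"dy": 0,"dz": 0,"ax": 0,"ay": 0,"az": 0}

```text
t: 5.03
tool_pos: [552.8, 227.6, 90.4]
tool_rot: [0.259, 0.966, 0.001, 0.002]
ft_force: [-0.1, 0.6, -2.2]
grip_width: 0.553
```

```bash
python3 st.py
python3 - <<'E'
from h import *
p,_,_=snap("scene","s2")
cv2.imwrite("pics/c3.png",cv2.resize(p[150:255,280:420],(800,600),interpolation=2)[...,::-1])
E
```

```text
5.0333 [552.8 227.6  90.4] jaw deg 60.0 level turn [-0.0009  0.0048  0.    ] F [-0.1  0.6 -2.2] 0.553 qd 0.019
```

View pics/c3.png

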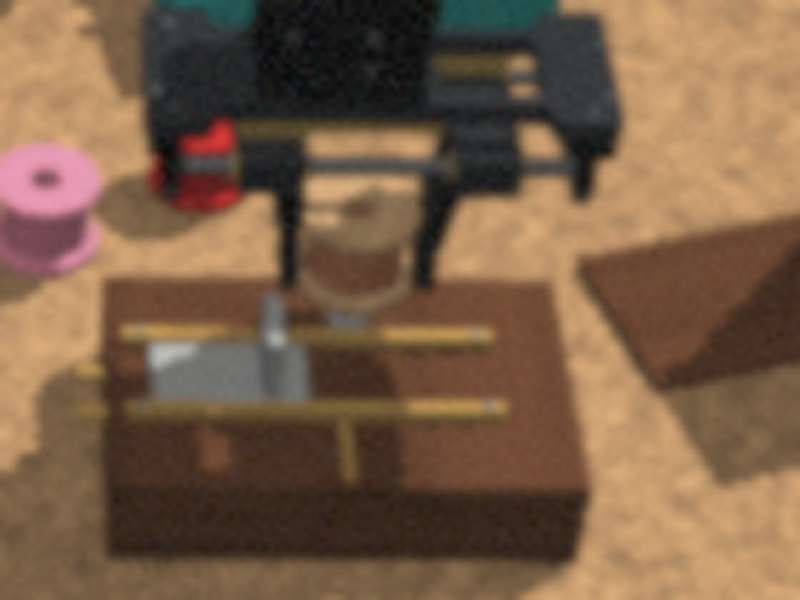

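The bobbin is held upright at (360,235) in the crop, and the shoulder is now free beneath it. Lift on.

Call:
carry_out:
  targets:
    - {"dx": -0.05,"dy": 0,"dz": 0.8,"ax": 0,"ay": 0.004,"az": 0}
    - {"dx": 0,"dy": 0,"dz": 1.2,"ax": 0,"ay": 0,"az": 0}
    - {"dx": 0,"dy": 0,"dz": 1.5,"ax": 0,"ay": 0,"az": 0}
    - {"dx": 0,"dy": 0,"dz": 1.5,"ax": 0,"ay": 0,"az": 0}
    - {"dx": 0,"dy": 0,"dz": 1.0,"ax": 0,"ay": 0,"az": 0}
    - {"dx": 0,"dy": 0,"dz": 0.3,"ax": 0,"ay": 0,"az": 0}
    - {"dx": 0,"dy": 0,"dz": 0,"ax": 0,"ay": 0,"az": 0}
    - {"dx": 0,"dy": 0,"dz": 0,"ax": 0,"ay": 0,"az": 0}

```text
t: 5.75
tool_pos: [552.8, 227.6, 160.4]
tool_rot: [0.259, 0.966, 0.001, 0.001]
ft_force: [-0.4, -0.1, -2.0]
grip_width: 0.56
```

Call:
carry_out:
  targets:
    - {"dx": 0,"dy": -1,"dz": 0,"ax": 0,"ay": 0,"az": 0}
    - {"dx": 0,"dy": -2,"dz": 0,"ax": 0,"ay": 0,"az": 0}
    - {"dx": 0,"dy": -3,"dz": 0,"ax": 0,"ay": 0,"az": 0}
    - {"dx": 0,"dy": -3,"dz": 0,"ax": 0,"ay": 0,"az": 0}
    - {"dx": 0,"dy": -3,"dz": 0,"ax": 0,"ay": 0,"az": 0}
    - {"dx": 0,"dy": -3,"dz": 0,"ax": 0,"ay": 0,"az": 0}
    - {"dx": 0,"dy": -3,"dz": 0,"ax": 0,"ay": 0,"az": 0}
    - {"dx": 0,"dy": -3,"dz": 0,"ax": 0,"ay": 0,"az": 0}

```text
t: 6.42
tool_pos: [546.0, 11.4, 153.2]
tool_rot: [0.254, 0.967, -0.0, -0.004]
ft_force: [1.2, 0.2, -0.9]
grip_width: 0.559
```

Call:
carry_out:
  targets:
    - {"dx": 0,"dy": -3,"dz": 0,"ax": 0,"ay": 0,"az": 0}
    - {"dx": 0,"dy": -3,"dz": 0,"ax": 0,"ay": 0,"az": 0}
    - {"dx": 0,"dy": -3,"dz": 0,"ax": 0,"ay": 0,"az": 0}
    - {"dx": 0,"dy": -3,"dz": 0,"ax": 0,"ay": 0,"az": 0}
    - {"dx": 0,"dy": -3,"dz": 0,"ax": 0,"ay": 0,"az": 0}
    - {"dx": 0,"dy": -2,"dz": 0,"ax": 0,"ay": 0,"az": 0}
    - {"dx": 0,"dy": -1,"dz": 0,"ax": 0,"ay": 0,"az": 0}
    - {"dx": 0,"dy": 0,"dz": 0,"ax": 0,"ay": 0,"az": 0}

```text
t: 7.08
tool_pos: [536.0, -186.7, 145.2]
tool_rot: [0.257, 0.966, -0.001, -0.011]
ft_force: [0.1, 0.7, -1.3]
grip_width: 0.559
```

```bash
python3 st.py
```

```text
7.0833 [ 536.  -186.7  145.2] jaw deg 60.18 level turn [-0.003  -0.0217 -0.    ] F [ 0.1  0.7 -1.3] 0.559 qd 0.017
```

Call:
carry_out:
  targets:
    - {"dx": 0.8,"dy": -0.6,"dz": -1.0,"ax": -0.001,"ay": -0.01,"az": 0}
    - {"dx": 0.6,"dy": -0.5,"dz": -2.0,"ax": -0.001,"ay": -0.006,"az": 0}
    - {"dx": 0,"dy": 0,"dz": -2.0,"ax": 0,"ay": 0,"az": 0}
    - {"dx": 0,"dy": 0,"dz": -2.0,"ax": 0,"ay": 0,"az": 0}
    - {"dx": 0,"dy": 0,"dz": -1.0,"ax": 0,"ay": 0,"az": 0}
    - {"dx": 0,"dy": 0,"dz": -0.3,"ax": 0,"ay": 0,"az": 0}
    - {"dx": 0,"dy": 0,"dz": 0,"ax": 0,"ay": 0,"az": 0}
    - {"dx": 0,"dy": 0,"dz": 0,"ax": 0,"ay": 0,"az": 0}

```text
t: 7.75
tool_pos: [548.5, -191.6, 57.4]
tool_rot: [0.256, 0.967, 0.002, -0.005]
ft_force: [-0.3, 0.1, -1.8]
grip_width: 0.561
```

```bash
python3 st.py
```

```text
7.75 [ 548.5 -191.6   57.4] jaw deg 60.28 level turn [-0.0059 -0.0087 -0.    ] F [-0.3  0.1 -1.8] 0.561 qd 0.012
```

Call:
carry_out:
  targets:
    - {"dx": 0.3,"dy": -0.8,"dz": -0.8,"ax": -0.004,"ay": -0.006,"az": 0}
    - {"dx": 0,"dy": 0,"dz": -1.0,"ax": 0,"ay": 0,"az": 0}
    - {"dx": 0,"dy": 0,"dz": -0.8,"ax": 0,"ay": 0,"az": 0}
    - {"dx": 0,"dy": 0,"dz": 0,"ax": 0,"ay": 0,"az": 0}
    - {"dx": 0,"dy": 0,"dz": 0,"ax": 0,"ay": 0,"az": 0}
    - {"dx": 0,"dy": 0,"dz": 0,"ax": 0,"ay": 0,"az": 0}

```text
t: 8.25
tool_pos: [554.3, -201.1, 32.4]
tool_rot: [0.256, 0.967, -0.0, 0.002]
ft_force: [-0.0, 0.2, -1.2]
grip_width: 0.556
```

```bash
python3 st.py
```

```text
8.25 [ 554.3 -201.1   32.4] jaw deg 60.32 level turn [0.0011 0.0032 0.    ] F [-0.   0.2 -1.2] 0.556 qd 0.004
```

Call:
carry_out:
  targets:
    - {"dx": 0,"dy": 0,"dz": -0.5,"ax": 0,"ay": 0,"az": 0}
    - {"dx": 0,"dy": 0,"dz": -0.2,"ax": 0,"ay": 0,"az": 0}
    - {"dx": 0,"dy": 0,"dz": 0,"ax": 0,"ay": 0,"az": 0}
    - {"dx": 0,"dy": 0,"dz": 0,"ax": 0,"ay": 0,"az": 0}

```text
t: 8.58
tool_pos: [554.8, -201.4, 25.5]
tool_rot: [0.256, 0.967, -0.0, 0.002]
ft_force: [-0.5, -0.1, -1.6]
grip_width: 0.554
```

Call:
carry_out:
  targets:
    - {"dx": 0,"dy": 0,"dz": -0.25,"ax": 0,"ay": 0,"az": 0}
    - {"dx": 0,"dy": 0,"dz": 0,"ax": 0,"ay": 0,"az": 0}
    - {"dx": 0,"dy": 0,"dz": 0,"ax": 0,"ay": 0,"az": 0}

```text
t: 8.83
tool_pos: [555.0, -201.5, 23.1]
tool_rot: [0.256, 0.967, -0.0, 0.003]
ft_force: [0.4, -0.0, -1.0]
grip_width: 0.558
```

Call:
carry_out:
  targets:
    - {"dx": 0,"dy": 0,"dz": -0.12,"ax": 0,"ay": 0,"az": 0}
    - {"dx": 0,"dy": 0,"dz": 0,"ax": 0,"ay": 0,"az": 0}
    - {"dx": 0,"dy": 0,"dz": 0,"ax": 0,"ay": 0,"az": 0}

```text
t: 9.08
tool_pos: [555.5, -201.7, 22.5]
tool_rot: [0.256, 0.967, -0.0, 0.003]
ft_force: [0.2, -0.2, -0.9]
grip_width: 0.554
```

Call:
carry_out:
  targets:
    - {"dx": 0,"dy": 0,"dz": 0,"ax": 0,"ay": 0,"az": 0}
    - {"dx": 0,"dy": 0,"dz": 0,"ax": 0,"ay": 0,"az": 0}
    - {"dx": 0,"dy": 0,"dz": 0,"ax": 0,"ay": 0,"az": 0}
    - {"dx": 0,"dy": 0,"dz": 0,"ax": 0,"ay": 0,"az": 0}
    - {"dx": 0,"dy": 0,"dz": 0,"ax": 0,"ay": 0,"az": 0}
    - {"dx": 0,"dy": 0,"dz": 0,"ax": 0,"ay": 0,"az": 0}
  fingers: 7.2

```text
t: 9.58
tool_pos: [556.4, -202.2, 23.3]
tool_rot: [0.256, 0.967, -0.001, 0.004]
ft_force: [-0.8, 0.1, -0.1]
grip_width: 0.813
```

```bash
python3 st.py
```

```text
9.5833 [ 556.4 -202.2   23.3] jaw deg 60.32 level turn [0.0035 0.0077 0.    ] F [-0.8  0.1 -0.1] 0.813 qd 0.002
```

Released. Straight up.

Call:
carry_out:
  targets:
    - {"dx": -0.1,"dy": 0,"dz": 0.6,"ax": 0.002,"ay": 0.005,"az": 0}
    - {"dx": 0,"dy": 0,"dz": 1.0,"ax": 0,"ay": 0,"az": 0}
    - {"dx": 0,"dy": 0,"dz": 2,"ax": 0,"ay": 0,"az": 0}
    - {"dx": 0,"dy": 0,"dz": 2.5,"ax": 0,"ay": 0,"az": 0}
    - {"dx": 0,"dy": 0,"dz": 3,"ax": 0,"ay": 0,"az": 0}
    - {"dx": 0,"dy": 0,"dz": 2.5,"ax": 0,"ay": 0,"az": 0}
    - {"dx": 0,"dy": 0,"dz": 1,"ax": 0,"ay": 0,"az": 0}
    - {"dx": 0,"dy": 0,"dz": 0,"ax": 0,"ay": 0,"az": 0}

```text
t: 10.25
tool_pos: [553.2, -201.2, 158.1]
tool_rot: [0.256, 0.967, -0.0, 0.0]
ft_force: [0.6, -0.9, 0.3]
grip_width: 0.827
```

```bash
python3 st.py
python3 - <<'E'
from h import *
p,_,_=snap("scene","s3")
cv2.imwrite("pics/c4.png",cv2.resize(p[190:340,110:310],(800,600),interpolation=2)[...,::-1])
E
```

```text
10.25 [ 553.2 -201.2  158.1] jaw deg 60.31 level turn [0.0003 0.0001 0.    ] F [ 0.6 -0.9  0.3] 0.827 qd 0.021
```

View pics/c4.png

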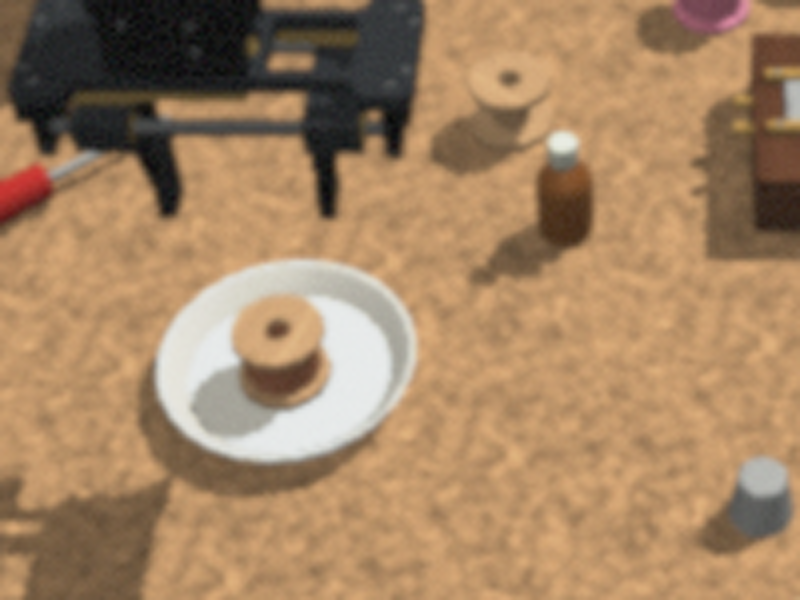

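The bobbin stands upright near the centre of the dish (crop 283,350). The box is now unobstructed, so I'll re-measure the tab and spindle from above.

Run:
```python
from h import *
p,d,w=snap("top","t2");Z=w[...,2];r=np.zeros(Z.shape,bool);r[150:245,170:280]=1
a=np.radians(60.4);e=np.array([np.cos(a),np.sin(a)]);f=np.array([-e[1],e[0]]);C=np.array([577.7,204.7])
for lo,hi in((74,86),(87,106)):
    q=w[r&(Z>lo)&(Z<hi)][:,:2];b=np.c_[(q-C)@e,(q-C)@f];print(len(q),q.mean(0),b.mean(0),b.min(0),b.max(0))
m=r&(Z>38)&(Z<48)&(p.astype(int).sum(-1)<330);q=w[m][:,:2].astype(np.float32);b=np.c_[(q-C)@e,(q-C)@f];print(np.percentile(b,[0.3,99.7],axis=0))
```

```text
43 [561.65573484 181.25834046] [-28.30733839   2.37159013] [-34.65880564 -14.81704182] [ 4.94438302 36.22075458]
13 [550.23576542 225.96937641] [ 4.92787964 34.3858482 ] [ 0.72737537 30.61922831] [ 9.76505298 38.35597633]
[[-100.17250732  -64.71524111]
 [  98.80493941   64.70990961]]
```

Call:
carry_out:
  targets:
    - {"dx": 0,"dy": 1,"dz": 0,"ax": 0,"ay": 0,"az": 0}
    - {"dx": 0,"dy": 3,"dz": 0,"ax": 0,"ay": 0,"az": 0}
    - {"dx": 0,"dy": 4,"dz": 0,"ax": 0,"ay": 0,"az": 0}
    - {"dx": 0,"dy": 4,"dz": 0,"ax": 0,"ay": 0,"az": 0}
    - {"dx": 0,"dy": 4,"dz": 0,"ax": 0,"ay": 0,"az": 0}
    - {"dx": 0,"dy": 4,"dz": 0,"ax": 0,"ay": 0,"az": 0}
    - {"dx": 0,"dy": 4,"dz": 0,"ax": 0,"ay": 0,"az": 0}
    - {"dx": 0,"dy": 3,"dz": 0,"ax": 0,"ay": 0,"az": 0}
  fingers: 4.0

```text
t: 11.02
tool_pos: [539.7, 77.3, 138.5]
tool_rot: [0.263, 0.965, -0.001, -0.014]
ft_force: [1.2, 0.1, -0.1]
grip_width: 0.467
```

Call:
carry_out:
  targets:
    - {"dx": 0,"dy": 3,"dz": 0,"ax": 0,"ay": 0,"az": 0}
    - {"dx": 0,"dy": 3,"dz": 0,"ax": 0,"ay": 0,"az": 0}
    - {"dx": 0,"dy": 2,"dz": 0,"ax": 0,"ay": 0,"az": 0}
    - {"dx": 0,"dy": 1,"dz": 0,"ax": 0,"ay": 0,"az": 0}
    - {"dx": 0,"dy": 0,"dz": 0,"ax": 0,"ay": 0,"az": 0}
    - {"dx": 0,"dy": 0,"dz": 0,"ax": 0,"ay": 0,"az": 0}

```text
t: 11.52
tool_pos: [527.4, 180.7, 125.4]
tool_rot: [0.258, 0.966, -0.004, -0.025]
ft_force: [0.2, -1.1, 1.0]
grip_width: 0.461
```

```bash
python3 st.py
```

```text
11.5167 [527.4 180.7 125.4] jaw deg 60.16 level turn [-0.0049 -0.0499 -0.    ] F [ 0.2 -1.1  1. ] 0.461 qd 0.018
```

Call:
carry_out:
  targets:
    - {"dx": 1.0,"dy": 0,"dz": 0.4,"ax": -0.002,"ay": -0.02,"az": 0}
    - {"dx": 1.5,"dy": -0.1,"dz": 0.4,"ax": -0.001,"ay": -0.02,"az": 0}
    - {"dx": 0.7,"dy": -0.1,"dz": 0,"ax": 0,"ay": 0,"az": 0}
    - {"dx": 0,"dy": 0,"dz": 0,"ax": 0,"ay": 0,"az": 0}
    - {"dx": 0,"dy": 0,"dz": 0,"ax": 0,"ay": 0,"az": 0}
    - {"dx": 0,"dy": 0,"dz": 0,"ax": 0,"ay": 0,"az": 0}

```text
t: 12.02
tool_pos: [563.9, 172.3, 133.4]
tool_rot: [0.261, 0.965, -0.001, -0.003]
ft_force: [0.2, 0.2, 0.3]
grip_width: 0.457
```

```bash
python3 st.py
```

```text
12.0167 [563.9 172.3 133.4] jaw deg 59.73 level turn [ 0.0004 -0.0064  0.    ] F [0.2 0.2 0.3] 0.457 qd 0.016
```

Call:
carry_out:
  targets:
    - {"dx": -0.15,"dy": 0.5,"dz": -0.8,"ax": 0,"ay": -0.004,"az": 0.01}
    - {"dx": 0,"dy": 0,"dz": -1.2,"ax": 0,"ay": 0,"az": 0}
    - {"dx": 0,"dy": 0,"dz": -0.6,"ax": 0,"ay": 0,"az": 0}
    - {"dx": 0,"dy": 0,"dz": 0,"ax": 0,"ay": 0,"az": 0}
    - {"dx": 0,"dy": 0,"dz": 0,"ax": 0,"ay": 0,"az": 0}
    - {"dx": 0,"dy": 0,"dz": 0,"ax": 0,"ay": 0,"az": 0}

```text
t: 12.52
tool_pos: [560.6, 177.0, 103.1]
tool_rot: [0.256, 0.967, -0.001, -0.002]
ft_force: [-0.5, -0.6, 0.3]
grip_width: 0.456
```

```bash
python3 st.py
```

```text
12.5167 [560.6 177.  103.1] jaw deg 60.32 level turn [ 0.0008 -0.0051  0.    ] F [-0.5 -0.6  0.3] 0.456 qd 0.007
```

Call:
carry_out:
  targets:
    - {"dx": 0.15,"dy": 0.1,"dz": -0.8,"ax": 0,"ay": -0.003,"az": 0}
    - {"dx": 0,"dy": 0,"dz": -1.2,"ax": 0,"ay": 0,"az": 0}
    - {"dx": 0,"dy": 0,"dz": -0.8,"ax": 0,"ay": 0,"az": 0}
    - {"dx": 0,"dy": 0,"dz": -0.2,"ax": 0,"ay": 0,"az": 0}
    - {"dx": 0,"dy": 0,"dz": 0,"ax": 0,"ay": 0,"az": 0}
    - {"dx": 0,"dy": 0,"dz": 0,"ax": 0,"ay": 0,"az": 0}

```text
t: 13.02
tool_pos: [561.8, 178.3, 69.3]
tool_rot: [0.256, 0.967, -0.001, -0.001]
ft_force: [0.5, 0.7, 0.0]
grip_width: 0.459
```

```bash
python3 st.py
python3 - <<'E'
from h import *
p,_,_=snap("scene","s4")
cv2.imwrite("pics/c5.png",cv2.resize(p[150:255,280:420],(800,600),interpolation=2)[...,::-1])
E
```

```text
13.0167 [561.8 178.3  69.3] jaw deg 60.34 level turn [ 0.001  -0.0024  0.    ] F [0.5 0.7 0. ] 0.459 qd 0.01
```

View pics/c5.png

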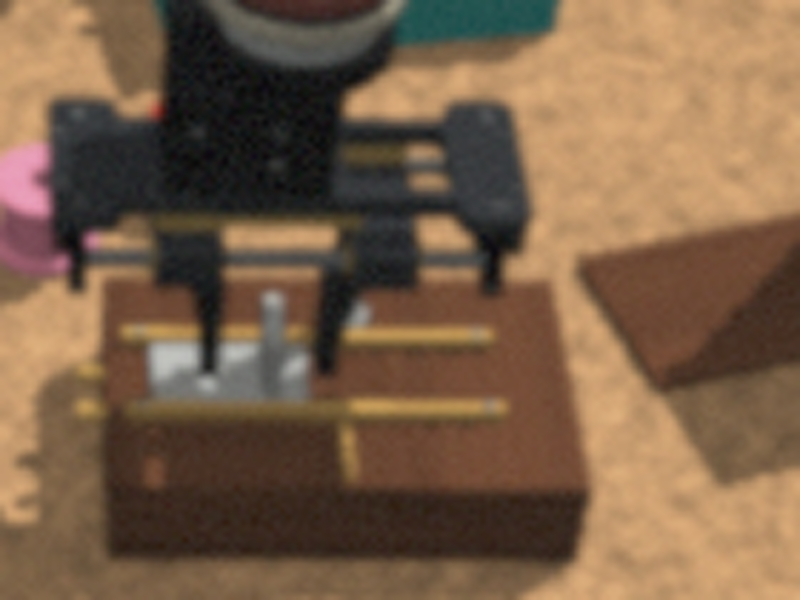

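The fingers at (208,350) and (327,350) straddle the tab at (273,340). I'll lower slightly and close.

Call:
carry_out:
  targets:
    - {"dx": 0,"dy": 0,"dz": -0.4,"ax": 0,"ay": 0,"az": 0}
    - {"dx": 0,"dy": 0,"dz": 0,"ax": 0,"ay": 0,"az": 0}
    - {"dx": 0,"dy": 0,"dz": 0,"ax": 0,"ay": 0,"az": 0}

```text
t: 13.32
tool_pos: [562.6, 178.4, 66.0]
tool_rot: [0.256, 0.967, -0.0, -0.0]
ft_force: [0.7, 0.1, 0.1]
grip_width: 0.459
```

Call:
carry_out:
  targets:
    - {"dx": 0,"dy": 0,"dz": 0,"ax": 0,"ay": 0,"az": 0}
    - {"dx": 0,"dy": 0,"dz": 0,"ax": 0,"ay": 0,"az": 0}
    - {"dx": 0,"dy": 0,"dz": 0,"ax": 0,"ay": 0,"az": 0}
    - {"dx": 0,"dy": 0,"dz": 0,"ax": 0,"ay": 0,"az": 0}
    - {"dx": 0,"dy": 0,"dz": 0,"ax": 0,"ay": 0,"az": 0}
    - {"dx": 0,"dy": 0,"dz": 0,"ax": 0,"ay": 0,"az": 0}
    - {"dx": 0,"dy": 0,"dz": 0,"ax": 0,"ay": 0,"az": 0}
    - {"dx": 0,"dy": 0,"dz": 0,"ax": 0,"ay": 0,"az": 0}
  fingers: 0.2
  squeeze: 40

```text
t: 13.98
tool_pos: [564.1, 179.8, 67.1]
tool_rot: [0.256, 0.967, 0.001, 0.001]
ft_force: [-0.5, -0.2, 1.1]
grip_width: 0.088
```

```bash
python3 st.py
```

```text
13.9833 [564.1 179.8  67.1] jaw deg 60.33 level turn [-0.002   0.0034  0.    ] F [-0.5 -0.2  1.1] 0.088 qd 0.002
```

Call:
carry_out:
  targets:
    - {"dx": 0.2,"dy": 0.4,"dz": 0,"ax": 0,"ay": 0,"az": 0}
    - {"dx": 0.3,"dy": 0.5,"dz": 0,"ax": 0,"ay": 0,"az": 0}
    - {"dx": 0.3,"dy": 0.5,"dz": 0,"ax": 0,"ay": 0,"az": 0}
    - {"dx": 0.2,"dy": 0.4,"dz": 0,"ax": 0,"ay": 0,"az": 0}
    - {"dx": 0.1,"dy": 0.2,"dz": 0,"ax": 0,"ay": 0,"az": 0}
    - {"dx": 0,"dy": 0,"dz": 0,"ax": 0,"ay": 0,"az": 0}
    - {"dx": 0,"dy": 0,"dz": 0,"ax": 0,"ay": 0,"az": 0}

```text
t: 14.57
tool_pos: [574.6, 198.2, 67.1]
tool_rot: [0.256, 0.967, -0.003, -0.001]
ft_force: [-2.8, -5.0, 3.5]
grip_width: 0.093
```

```bash
python3 st.py
```

```text
14.5667 [574.6 198.2  67.1] jaw deg 60.35 level turn [ 0.0054 -0.0025  0.    ] F [-2.8 -5.   3.5] 0.093 qd 0.01
```

Travel is 21 mm and the force is 5.7 N, as the spring predicts. That leaves about 9 mm.

Call:
carry_out:
  targets:
    - {"dx": 0.2,"dy": 0.4,"dz": 0,"ax": 0,"ay": 0,"az": 0}
    - {"dx": 0.2,"dy": 0.4,"dz": 0,"ax": 0,"ay": 0,"az": 0}
    - {"dx": 0,"dy": 0.1,"dz": 0,"ax": 0,"ay": 0,"az": 0}
    - {"dx": 0,"dy": 0,"dz": 0,"ax": 0,"ay": 0,"az": 0}
    - {"dx": 0,"dy": 0,"dz": 0,"ax": 0,"ay": 0,"az": 0}

```text
t: 14.98
tool_pos: [578.7, 205.4, 67.1]
tool_rot: [0.256, 0.967, -0.006, -0.001]
ft_force: [-3.6, -5.3, 3.3]
grip_width: 0.092
```

```bash
python3 st.py
```

```text
14.9833 [578.7 205.4  67.1] jaw deg 60.37 level turn [ 0.0104 -0.0048  0.    ] F [-3.6 -5.3  3.3] 0.092 qd 0.01
```

Call:
carry_out:
  targets:
    - {"dx": 0.05,"dy": 0.1,"dz": 0,"ax": 0,"ay": 0,"az": 0}
    - {"dx": 0,"dy": 0,"dz": 0,"ax": 0,"ay": 0,"az": 0}
    - {"dx": 0,"dy": 0,"dz": 0,"ax": 0,"ay": 0,"az": 0}

```text
t: 15.23
tool_pos: [578.7, 205.5, 67.1]
tool_rot: [0.256, 0.967, -0.007, -0.002]
ft_force: [-3.4, -4.8, 3.0]
grip_width: 0.09
```

```bash
python3 st.py
python3 - <<'E'
from h import *
p,_,_=snap("scene","s5")
cv2.imwrite("pics/c6.png",np.hstack([cv2.resize(p[150:255,280:420],(533,400),interpolation=2),cv2.resize(p[240:315,140:190+0],(266,400),interpolation=2)])[...,::-1])
E
python3 st.py
```

```text
15.2333 [578.7 205.5  67.1] jaw deg 60.36 level turn [ 0.0127 -0.0071  0.    ] F [-3.4 -4.8  3. ] 0.09 qd 0.01
15.2833 [578.8 205.5  67.1] jaw deg 60.36 level turn [ 0.0127 -0.0071  0.    ] F [-3.4 -4.6  4. ] 0.085 qd 0.001
```

View pics/c6.png

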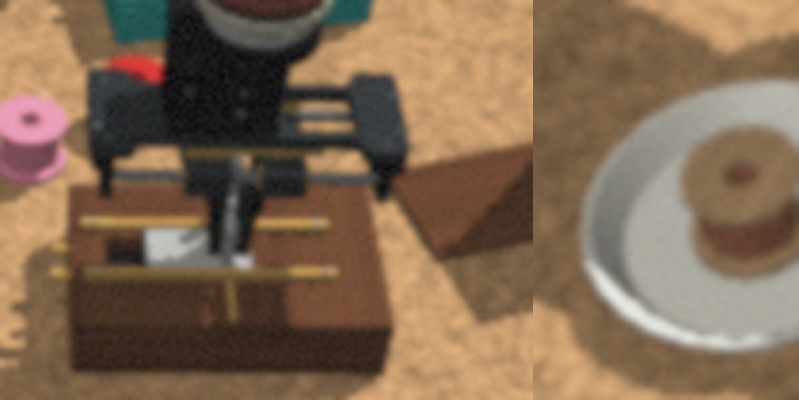

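The tab (crop 232,235) lines up with the brass strip (232,300), the hole is half open, and the bobbin stands in the dish. The hold is steady, so I'm handing in.

```bash
python3 -c "
from workcell import *
print(hand_in())"; python3 st.py
```

```text
the job is handed in; nothing more can be done
None
the job is handed in; nothing more can be done
```

I lifted the bobbin straight up off the spindle, stood it in the dish and let it go. I then gripped the shutter tab, slid it to half travel and handed the job in at about 15.3 s while still holding it. `hand_in` gives no verdict, so what follows is from my own last checks.

- **Shutter:** the tool had moved about 29.5 mm along the slide from the closed position. The wrist force along the slide was about 5.7–6.4 N, against 6.5 N expected from the spring at half travel. In the picture the tab lines up with the brass index strip. The hold was steady over the last 0.3 s.
- **Bobbin:** it stands upright near the centre of the dish, with the fingers clear of it.
- **Other objects:** nothing looked disturbed in the pictures I took. I did not measure the bystanders against their starting positions.
- **Loose ends:** while I held the bobbin the gripper read about 48 mm, though the flange is 52 mm and the winding 42 mm. I never explained that, but the grip held. The last force along the slide was about 0.8 N below the spring value. The tool position and the picture both agreed with half travel.

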